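Swap three vessels round between stirrer, balance and lab jack

TASK

Each of the three amber vessels stands on the wrong piece of equipment: move the conical flask from the balance to the stirrer, the squat jar from the lab jack to the balance, and the tall bottle from the stirrer to the lab jack. Each plate holds only one vessel, so set one aside meanwhile; the empty cork mat is free for that. Leave every vessel standing upright in the middle of its plate, set down gently, never drop or tip one, and leave the tube rack, the tip box and the dishes where they are.

Things in the scene. Friction and masses are not known exactly. Their poses are not given: they have to be found in the camera images.
- bottle_center (a point): Tall reagent bottle, brown glass, black screw cap, 0.19 to 0.34 kg, round about z (up), 120 mm tall. This point: on its axis, half-way up, 60 mm above the underside. Body 60 mm diameter to 66 mm up, shoulder, 30 mm neck from 80 mm up, cap 36 mm diameter from 90 to 120 mm up; grip the cap, 48 mm above this point. Starts on the stirrer, up to 11 mm off centre.
- flask_center (a point): Conical flask, brown glass, small black stopper, 0.15 to 0.27 kg, round about z (up), 104 mm tall. This point: on its axis, half-way up, 52 mm above the underside. Foot 66 mm diameter, narrowing from 10 mm up to a straight neck of 28 mm diameter from 62 to 96 mm up, stopper 24 mm; grip the neck, 32 mm above this point. Starts on the balance, up to 11 mm off centre.
- jar_center (a point): Squat jar, brown glass, wide black lid, 0.13 to 0.25 kg, round about z (up), 60 mm tall. This point: on its axis, half-way up, 30 mm above the underside. Body 54 mm diameter to 41 mm up, lid 56 mm diameter from there to the top; grip the lid, 15 mm above this point. Starts on the lab jack, up to 11 mm off centre.
- stirrer_plate (a point): Magnetic stirrer, fixed: white box, 160 x 120 mm and 44 mm tall, with a black knob and a blue strip at its front (its -x side), and a round white ceramic plate of 96 mm diameter. This point is the centre of the plate's top, 52 mm above the bench; z is up.
- balance_pan (a point): Laboratory balance, fixed: flat grey box, 180 x 130 mm and 32 mm tall, with a greenish display and two white keys at its front (its -x side), and a square steel pan of 100 x 100 mm. This point is the centre of the pan's top, 40 mm above the bench; z is up. The pan does not give.
- jack_top (a point): Lab jack, fixed: scissor platform with two square aluminium plates of 100 x 100 mm, dark crossed arms between them and a black knob at its front (its -x side). This point is the centre of the upper plate's top, 70 mm above the bench; z is up. The height stays as it is.
- mat_top (a point): Cork mat, fixed, empty at the start: round, 110 mm diameter, 10 mm thick, lying on the bench. This point is the centre of its top; z is up. A free spot for setting a vessel aside.
- tube_rack_center (a point): Bystander, loose: low white tube rack with seven grey-capped tubes, 50 mm along its x, 120 mm along its y, 51 mm tall. This point is its centre, 25 mm above its underside. Must stay where it is.
- tip_box_center (a point): Bystander, loose: pipette tip box, grey with white lid, 82 mm along its x, 122 mm along its y, 62 mm tall. This point is its centre, 31 mm above its underside. Must stay where it is.
- dishes_center (a point): Bystander, loose: stack of three round white culture dishes that is one piece, 92 mm diameter, 45 mm tall. This point is its centre, 22.5 mm above its underside. Must stay where it is.
There are look-alikes about, which are no part of the job. Leave any purple or turquoise look-alike of the part that bears jar_center alone.

How it is judged:
By the outcome, as a careful person would: the job done as asked, in the order asked, and still so for the second after the job is handed in, with the robot touching nothing.
It also fails if it takes over 112 s, if anything falls off the work surface, if the arm or the gripper's body presses on something with over 40 N, if the wrist force passes 120 N, or if a joint passes its speed limit or range.

ROBOT

A 6-joint arm with a two-finger parallel gripper is mounted at the origin on the work surface. World frame = base frame: x ahead of the robot, y to its left, z up, the work surface at z = 0. Lengths are in mm, angles in degrees, forces in N, time in s.
With the tool pointing down it reaches from about 300 to 850 mm from the base axis. Payload 4.2 kg.
Tool frame: the origin (TCP) lies on the centre line of the jaws, within the pads' length; the fingertips stand 8 mm ahead of it and the grasp point (between the pads) lies 11 mm behind it; z points along the fingers, y is the line along which they close (so a half turn about z gives the same grasp; the last joint's range is limited). The gripper opens to 91 mm and grips with 3 to 60 N. Pads are 32 mm wide; open, the fingers measure 118 mm over their backs; the gripper's body (76 mm by 178 mm) begins 60 mm behind the grasp point.
Start: joints at [-65.546, 18.312, 89.639, -0, 72.044, -1.146], TCP at [248.453, -518.572, 192.776] pointing down, gripper open.
Joint ranges: [-177.97, 177.97], [-48.28, 115.42], [12.27, 149.76], [-77.06, 257.06], [2.81, 150.46], [-146.56, 146.56]. Speed limits (degrees/s): [147.25, 147.25, 180, 180, 180, 180].

INTERFACE

Orientations are given as [roll, pitch, yaw] about the fixed x, y, z axes, in that order (R = Rz(yaw) Ry(pitch) Rx(roll)).
In Python, from workcell import telemetry, eyes, ticket gives the robot as it stands. The module is installed in compiled form; this text tells all that it offers.
- The arm moves only by the shell command python3 -m crank 'ROWS' [OPENING] [FORCE]. ROWS is JSON, a list of rows, each an object of numbers: "dx", "dy", "dz": the shift along the world's x, y, z normalised to -1 to 1, where 1 is 80 cm; "yaw": the turn about the world's z normalised to -1 to 1, where 1 is 5 degrees. A call has 1 to 10 rows; each row shifts and turns the commanded pose from where the row before left it; what a row does not reach is not made up. A row lasts 1/8 s, in which the tool goes at most 62.5 mm and 10.7 degrees, less where a joint would pass 70% of its speed; a pose out of reach is approached as far as the arm can. A call with a number of a shift or a turn outside -1 to 1 is refused whole. A call with a gripper value outside its range is refused whole. OPENING is the opening, from 0 (shut) to 1 (fully open), set as the call begins (- or left out, the last holds). The fingers move at their own pace and stop on an object; FORCE is the grip in N (left out, the last holds). Time passes only in rows, so rows that do not move let the fingers close. It gives the time, the measured TCP pose, the force, the opening and the grip force at its end, in the units of the state.
- telemetry.state(): the state, without advancing time (a new reading comes with each control period).
- eyes.grab_frame(name): name is "scene" or "side" or "wrist"; returns the picture (480x640x3 uint8, red, green, blue); there is no depth.
- eyes.calibration(name): a dict with "camera_matrix" (3x3 intrinsics, pixels), "world_from_camera" (4x4, takes a point from camera to world coordinates). Camera axes: x right, y down, z forward; pixel columns grow to the right and rows downward; lengths in mm; the calibration is good to about 2 mm. A picture is of the moment at which its call begins: read the wrist's pose just before it. calibration takes no time and is no camera call; for the wrist camera it gives the pose at the moment of the call.
- ticket.job_done(): hands the job in; it is judged then, once.
The state is a dict: "time_s": time; "qpos": joint angles; "qvel": joint speeds; "effort": joint torques, N m; "ee_pos": TCP position; "ee_rot": TCP orientation; "force": force on the tool from outside, world axes, zero at the start; "torque": the same for the moment, N m; "gripper_width": finger opening in mm; "gripper_force": force on a finger pad.
Only numpy, scipy, OpenCV 4.12 (cv2) and the standard library are available. Lean on these libraries where they do the work, as an engineer would, in place of code of your own. Each camera call takes 0.05 s, during which the arm holds its last target. There are 200 camera calls.

## Working session

There is one attempt and no reset: what is moved stays moved. The work goes in short steps, Python scripts to look and compute and a shell command to move; the robot and the scene stay as the last step left them, time stands still between calls to the robot, and variables do not carry over. Pictures are saved under pics/ and viewed, at most 14 in all, crops included, and the job is handed in when it is done.

```bash
mkdir -p pics
python3 - <<'E'
from workcell import telemetry, eyes
import cv2, numpy as np
for n in ["scene","side"]:
    f=eyes.grab_frame(n); cv2.imwrite(f"pics/{n}0.png",f[:,:,::-1])
    c=eyes.calibration(n); print(n,np.round(c["camera_matrix"],1).tolist(),np.round(c["world_from_camera"],3).tolist())
print(telemetry.state())
E
```

```text
scene [[613.9, 0.0, 327.3], [0.0, 613.9, 235.1], [0.0, 0.0, 1.0]] [[-0.277, 0.758, -0.591, 1300.529], [0.961, 0.222, -0.165, 189.844], [0.006, -0.613, -0.79, 1101.647], [0.0, 0.0, 0.0, 1.0]]
side [[504.2, 0.0, 311.4], [0.0, 504.2, 241.3], [0.0, 0.0, 1.0]] [[-0.962, -0.192, 0.194, 283.806], [-0.273, 0.693, -0.667, 890.687], [-0.006, -0.695, -0.719, 1051.621], [0.0, 0.0, 0.0, 1.0]]
{'time_s': 0.1, 'qpos': array([-6.55445807e+01,  1.83457544e+01,  8.96980736e+01, -1.61505032e-03,
        7.20432277e+01, -1.14498932e+00]), 'qvel': array([ 0.04151722, -0.15101984, -0.14356246, -0.00442701, -0.09489531,
        0.07702323]), 'effort': array([ 4.56958933e-04, -4.13331807e+01, -2.32510597e+01,  7.28546223e-02,
        4.22529504e-02, -4.83017095e-05]), 'ee_pos': array([ 248.25816531, -518.12232742,  192.03576261]), 'ee_rot': array([-1.79912931e+02, -2.04274161e-04,  2.56009075e+01]), 'force': array([-0.08783029, -0.15799161, -0.06857181]), 'torque': array([-0.01067763, -0.01684323,  0.02926074]), 'gripper_force': 0.0, 'gripper_width': 91.19754908284854}
```

View pics/scene0.png

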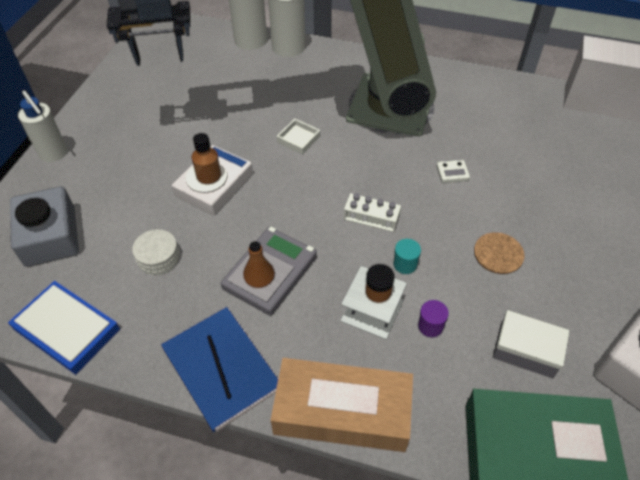

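View pics/side0.png

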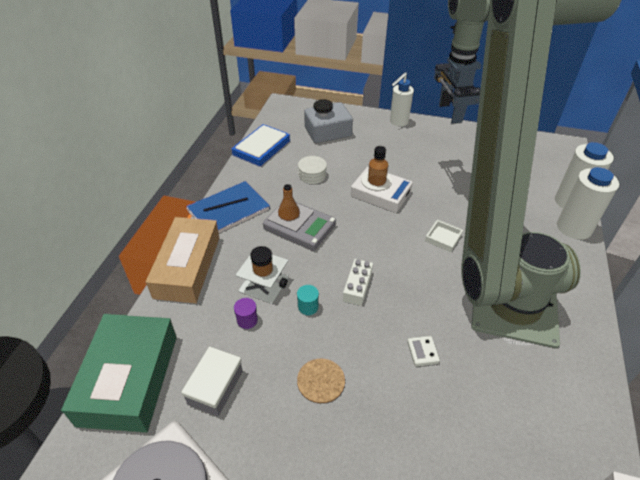

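```bash
cat > h.py <<'E'
import cv2, numpy as np
from workcell import telemetry, eyes
def cal(n):
    c=eyes.calibration(n); return np.array(c["camera_matrix"]),np.array(c["world_from_camera"])
def ray(c,p):
    K,T=c; d=T[:3,:3]@np.linalg.solve(K,[p[0],p[1],1.]); return T[:3,3],d/np.linalg.norm(d)
def plane(c,p,z):
    o,d=ray(c,p); return o+d*(z-o[2])/d[2]
def tri(*cp):
    A=np.zeros((3,3));b=np.zeros(3); R=[ray(c,p) for c,p in cp]
    for o,d in R:
        M=np.eye(3)-np.outer(d,d);A+=M;b+=M@o
    x=np.linalg.solve(A,b); return x,[round(float(np.linalg.norm(np.cross(x-o,d))),1) for o,d in R]
def proj(c,X):
    K,T=c; q=K@(T[:3,:3].T@(np.asarray(X,float)-T[:3,3])); return q[:2]/q[2]
def blob(mask,near):
    n,l,s,c=cv2.connectedComponentsWithStats(mask.astype(np.uint8)); 
    k=[i for i in range(1,n) if s[i,4]>15]; i=min(k,key=lambda i:np.hypot(*(c[i]-near))); return c[i],s[i]
E
python3 - <<'E'
from h import *
F={n:cv2.imread(f"pics/{n}0.png") for n in("scene","side")}; C={n:cal(n) for n in F}
P={"bottle":((202,141),(380,152)),"flask":((255,246),(287,187)),"jar":((379,274),(261,254)),"mat":((499,252),(321,381))}
for k,v in P.items():
    q=[]
    for n,p in zip(F,v):
        hsv=cv2.cvtColor(F[n],cv2.COLOR_BGR2HSV); V=hsv[...,2]
        m=(V<60)&((hsv[...,1]<120)|(V<35)) if k!="mat" else (hsv[...,0]<20)&(hsv[...,1]>80)&(V>60)
        c,s=blob(m,np.array(p)); q.append((C[n],c)); print(k,n,c.round(1),s)
    print(k,*tri(*q))
def crop(n,c,w=100,h=100):
    x,y=c; return cv2.resize(F[n][y-h//2:y+h//2,x-w//2:x+w//2],(266,266),interpolation=cv2.INTER_CUBIC)
cs=[("scene",(212,172)),("scene",(268,265)),("scene",(378,295)),("side",(382,180)),("side",(298,215)),("side",(262,270))]
I=[crop(*c) for c in cs]; cv2.imwrite("pics/crop0.png",np.vstack([np.hstack(I[:3]),np.hstack(I[3:])]))
E
```

```text
bottle scene [201.4 142.5] [194 134  16  18 237]
bottle side [379.5 152.6] [375 147  10  13 116]
bottle [ 429.21487642 -341.52687322  161.08195571] [1.0, 1.0]
flask scene [254.6 246. ] [250 242  10   9  74]
flask side [287.2 186.9] [284 185   7   5  27]
flask [ 651.23401349 -137.55607795  144.45007761] [0.8, 0.8]
jar scene [379.7 277.8] [367 265  27  27 593]
jar side [260.9 255.9] [251 247  21  19 318]
jar [641.37037356 111.22935479 123.76596646] [0.8, 0.8]
mat scene [498.8 252.6] [ 474  233   50   41 1566]
mat side [320.7 380.5] [ 298  359   47   44 1646]
mat [424.57651799 339.41450367   8.50490815] [0.7, 0.7]
```

View pics/crop0.png

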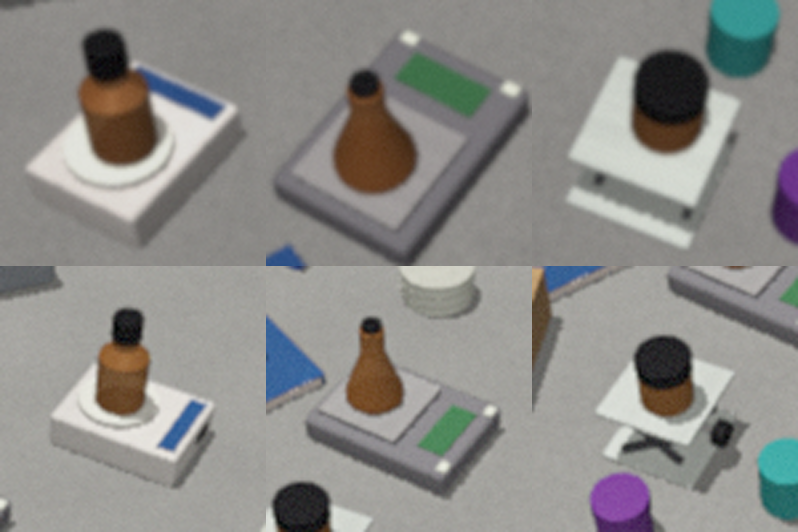

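Scene picture: candidates are the bottle cap (202,142), flask stopper (255,246), and jar lid (379,277). The look-alikes are the teal cylinder (407,256) and purple cylinder (433,318), and the grey box with a black lid (33,211) is a decoy. In the crop, the amber bottle stands on the white stirrer, the amber flask on the grey balance and the amber jar on the jack, as described. The empty mat is at (499,252).

```bash
python3 -m crank '[{"dx":0.02,"dy":0.02,"dz":0.03},{"dx":0.038,"dy":0.037,"dz":0.03},{"dx":0.038,"dy":0.037,"dz":0.03},{"dx":0.038,"dy":0.037,"dz":0.03},{"dx":0.038,"dy":0.037,"dz":0.03},{"dx":0.038,"dy":0.037,"dz":0.03},{"dx":0.016,"dy":0.016},{}]' 1 20
python3 - <<'E'
from h import *
c=cal("wrist"); f=eyes.grab_frame("wrist"); cv2.imwrite("pics/w1.png",f[:,:,::-1]); np.savez("w1.npz",K=c[0],T=c[1])
print(c[0].round(0).tolist(),c[1].round(2).tolist()); print(proj(c,[429,-341,157]))
E
```

```text
[[403.0, 0.0, 316.0], [0.0, 403.0, 235.0], [0.0, 0.0, 1.0]] [[0.43, -0.87, -0.22, 311.27], [-0.9, -0.42, -0.11, -488.43], [-0.0, 0.25, -0.97, 384.03], [0.0, 0.0, 0.0, 1.0]]
[ 131.89337191 -265.06335437]validation failed for argument at $[0]...
```

View pics/w1.png

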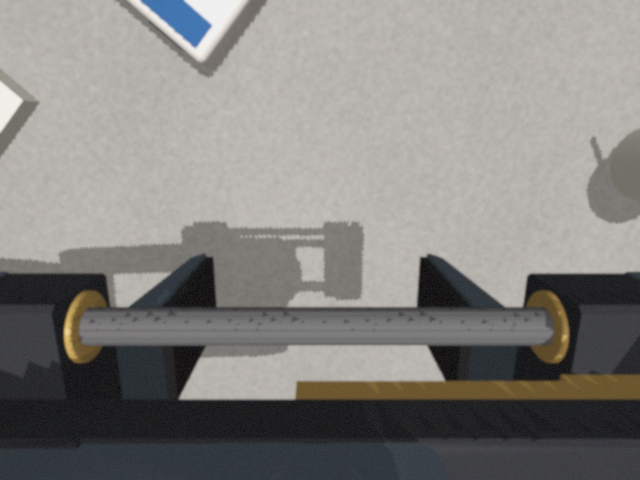

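The wrist view shows only the stirrer corner (205,60), because the move was refused; I'll give every key in each row.

```bash
python3 -m crank '[{"dx":0.02,"dy":0.02,"dz":0.03,"yaw":0},{"dx":0.03,"dy":0.03,"dz":0.03,"yaw":0},{"dx":0.03,"dy":0.03,"dz":0.03,"yaw":0},{"dx":0.03,"dy":0.03,"dz":0.03,"yaw":0},{"dx":0.03,"dy":0.03,"dz":0.03,"yaw":0},{"dx":0.02,"dy":0.02,"dz":0.03,"yaw":0},{"dx":0,"dy":0,"dz":0,"yaw":0},{"dx":0,"dy":0,"dz":0,"yaw":0}]' 1 20
python3 - <<'E'
from h import *
c=cal("wrist"); f=eyes.grab_frame("wrist"); cv2.imwrite("pics/w2.png",f[:,:,::-1]); np.savez("w2.npz",K=c[0],T=c[1])
print(proj(c,[429,-341,157])); print(telemetry.state()["ee_pos"])
E
```

```text
time_s: 1.15
ee_pos: [375.8, -390.6, 335.7]
ee_rot: [-179.9, 0.1, 25.6]
force: [0.8, -0.7, -0.2]
gripper_width: 91.2
gripper_force: 0.0
[292.09102302 132.01107528]
[ 375.51868549 -390.73377467  335.37737278]
```

View pics/w2.png

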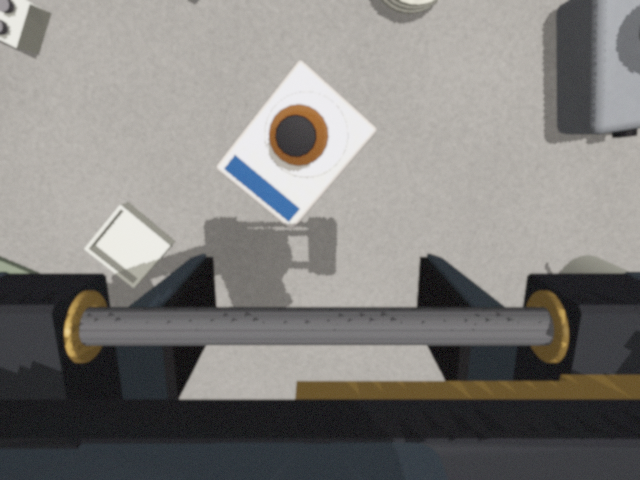

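The wrist view shows the bottle cap at (295,136) on the stirrer, close to the predicted (292,132).

```bash
cat >> h.py <<'E'
def load(n):
    z=np.load(n+".npz"); return (z["K"],z["T"]),cv2.imread(f"pics/{n}.png")
def snap(n):
    c=cal("wrist"); f=eyes.grab_frame("wrist"); cv2.imwrite(f"pics/{n}.png",f[:,:,::-1]); np.savez(n+".npz",K=c[0],T=c[1]); return load(n)
def dark(img,p):
    h=cv2.cvtColor(img,cv2.COLOR_BGR2HSV);return blob((h[...,2]<75)&((h[...,1]<120)|(h[...,2]<35)),np.array(p))
E
python3 - <<'E'
from h import *
c,f=load("w2"); p,s=dark(f,(295,136)); print(p,s,plane(c,p,172),plane(c,p,165))
S=cal("scene");D=cal("side")
print(tri((S,(201.4,142.5)),(D,(379.5,152.6)),(c,p)), tri((S,(201.4,142.5)),(c,p)),tri((D,(379.5,152.6)),(c,p)))
E
```

```text
[294.88917749 136.27878788] [ 276  116   39   40 1155] [ 427.22583053 -345.45175119  172.        ] [ 426.99437337 -345.14855056  165.        ]
(array([ 427.94769193, -343.70645224,  159.30800523]), [1.2, 2.2, 1.7]) (array([ 426.39788058, -344.30608007,  158.6770767 ]), [0.7, 0.7]) (array([ 428.45735832, -344.61050981,  157.93630475]), [1.7, 1.7])
```

```bash
python3 -m crank '[{"dx":0.032,"dy":0.029,"dz":0,"yaw":0},{"dx":0.032,"dy":0.029,"dz":0,"yaw":0},{"dx":0,"dy":0,"dz":-0.04,"yaw":0},{"dx":0,"dy":0,"dz":-0.05,"yaw":0},{"dx":0,"dy":0,"dz":-0.05,"yaw":0},{"dx":0,"dy":0,"dz":-0.04,"yaw":0},{"dx":0,"dy":0,"dz":-0.03,"yaw":0},{"dx":0,"dy":0,"dz":-0.02,"yaw":0},{"dx":0,"dy":0,"dz":-0.003,"yaw":0},{"dx":0,"dy":0,"dz":0,"yaw":0}]' 1 25
python3 -m crank '[{"dx":0,"dy":0,"dz":0,"yaw":0},{"dx":0,"dy":0,"dz":0,"yaw":0},{"dx":0,"dy":0,"dz":0,"yaw":0},{"dx":0,"dy":0,"dz":0,"yaw":0},{"dx":0,"dy":0,"dz":0,"yaw":0},{"dx":0,"dy":0,"dz":0,"yaw":0},{"dx":0,"dy":0,"dz":0,"yaw":0},{"dx":0,"dy":0,"dz":0,"yaw":0}]' 0 25
```

```text
time_s: 2.45
ee_pos: [427.8, -344.6, 150.8]
ee_rot: [179.9, -0.0, 25.6]
force: [0.4, -0.4, -0.4]
gripper_width: 90.8
gripper_force: 0.0
time_s: 3.45
ee_pos: [429.8, -346.7, 152.7]
ee_rot: [179.5, -0.1, 25.6]
force: [0.6, -3.6, 9.6]
gripper_width: 14.0
gripper_force: 4.9
```

Run:
```python
from h import *
snap("w3"); s=telemetry.state(); print({k:s[k] for k in("ee_pos","ee_rot","force","torque","gripper_width","gripper_force")})
a=eyes.grab_frame("scene")[100:220,140:280,::-1]; b=eyes.grab_frame("side")[120:240,310:450,::-1]
w=cv2.resize(cv2.imread("pics/w3.png"),(400,300))
g=[cv2.resize(x,(400,300),interpolation=cv2.INTER_CUBIC) for x in(a,b)]
cv2.imwrite("pics/m3.png",np.vstack([np.hstack(g),np.hstack([w,w*0])]))
```

```text
{'ee_pos': array([ 430.07153285, -347.01185943,  153.1515631 ]), 'ee_rot': array([ 1.79471570e+02, -1.58078543e-01,  2.56158722e+01]), 'force': array([ 1.20535916, -3.38650467, 11.51297082]), 'torque': array([-0.74476682, -0.29149621,  0.06000984]), 'gripper_width': 10.154271564057794, 'gripper_force': 5.565391927957535}
```

View pics/m3.png

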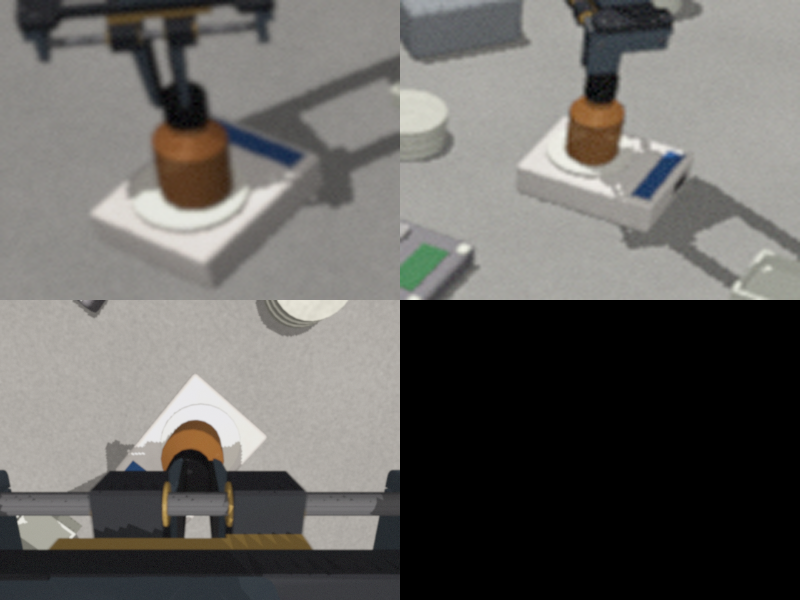

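Run:
```python
from h import *
c,f=load("w3"); s=telemetry.state(); t=s["ee_pos"]
for n,X in dict(cap=[427.3,-344.8,172],base=[427.3,-344.8,60],tcp=t,tip=t-[0,0,8]).items(): print(n,proj(c,X).round(),proj(cal("scene"),X).round(1),proj(cal("side"),X).round(1))
cv2.imwrite("pics/w3c.png",cv2.resize(f[150:450,120:520],(800,600),interpolation=cv2.INTER_CUBIC))
```

```text
cap [310. 292.] [199.8 138.3] [380.9 148.7]
base [311. 233.] [207.4 173.9] [377.6 178.6]
tcp [318. 275.] [199.3 145.1] [379.4 153. ]
tip [318. 269.] [199.8 147.8] [379.2 155.2]
```

View pics/w3c.png

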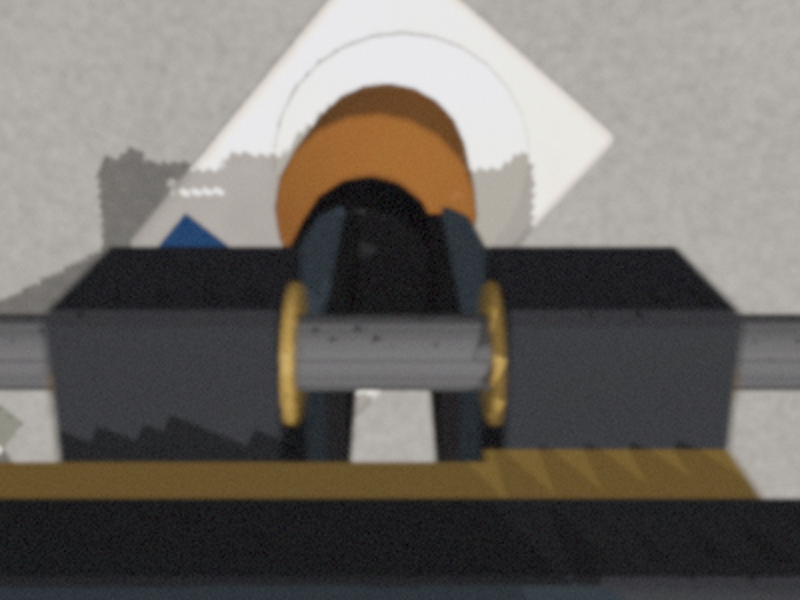

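The wrist crop shows the cap's centre around u=305, left of the jaw centre (316). The left finger overlaps the cap, so this is not a clean grasp. I'll open and look again.

```bash
python3 -m crank '[{"dx":0,"dy":0,"dz":0,"yaw":0},{"dx":0,"dy":0,"dz":0,"yaw":0},{"dx":0,"dy":0,"dz":0,"yaw":0},{"dx":0,"dy":0,"dz":0,"yaw":0}]' 1 25
python3 - <<'E'
from h import *
c,f=snap("w4"); a=eyes.grab_frame("scene")[100:220,140:280,::-1]; b=eyes.grab_frame("side")[120:240,310:450,::-1]
g=[cv2.resize(x,(400,300),interpolation=cv2.INTER_CUBIC) for x in(a,b)]
cv2.imwrite("pics/m4.png",np.vstack([np.hstack(g),np.hstack([cv2.resize(f[100:400,120:520],(400,300)),cv2.resize(f,(400,300))])]))
E
```

```text
time_s: 4.1
ee_pos: [427.8, -344.0, 151.0]
ee_rot: [180.0, -0.0, 25.6]
force: [0.0, 1.3, 6.8]
gripper_width: 39.6
gripper_force: 3.7
```

View pics/m4.png

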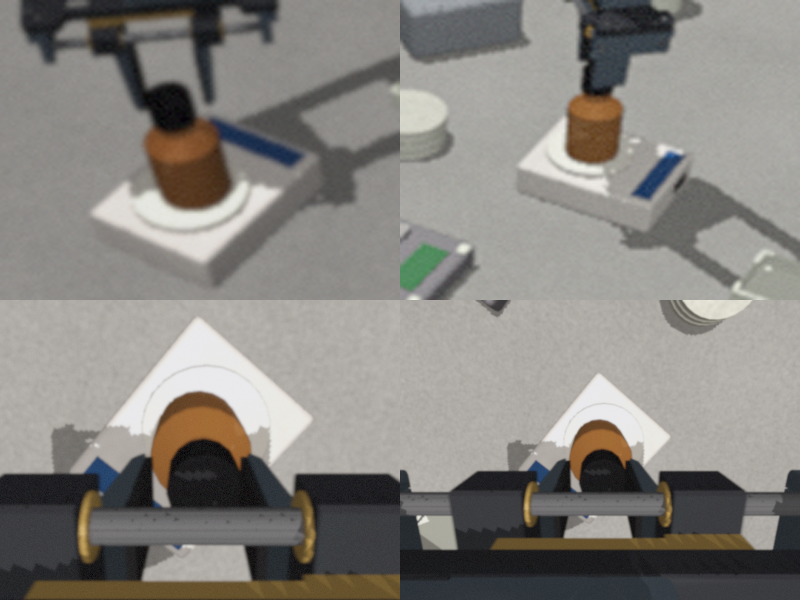

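The bottle now leans slightly towards -y: its cap is at (172,105) in the scene crop and the body at (188,170). I'll check whether it has settled.

Run:
```python
from h import *
s=telemetry.state(); print({k:s[k] for k in("time_s","ee_pos","force","torque","gripper_width","gripper_force")})
a=[cv2.resize(eyes.grab_frame("scene")[100:220,140:280,::-1],(400,300),interpolation=cv2.INTER_CUBIC)]
f=snap("w5")[1]; s=telemetry.state(); print({k:s[k] for k in("time_s","ee_pos","force","torque","gripper_width","gripper_force")})
cv2.imwrite("pics/m5.png",np.hstack([a[0],f[100:400,120:520]]))
```

```text
{'time_s': 4.25, 'ee_pos': array([ 427.93981878, -344.1207474 ,  151.19705063]), 'force': array([ 0.19342695, -0.50236221,  7.81238841]), 'torque': array([-0.12310444, -0.02201942,  0.00199297]), 'gripper_width': 51.51453902645565, 'gripper_force': 3.5232093126978725}
{'time_s': 4.35, 'ee_pos': array([ 427.9646924 , -344.18335584,  151.14962154]), 'force': array([-1.92256276e-03,  3.77192972e-01,  6.41014685e+00]), 'torque': array([-0.15854424, -0.06947146,  0.0435054 ]), 'gripper_width': 59.43845400299263, 'gripper_force': 3.2041452708654106}
```

View pics/m5.png

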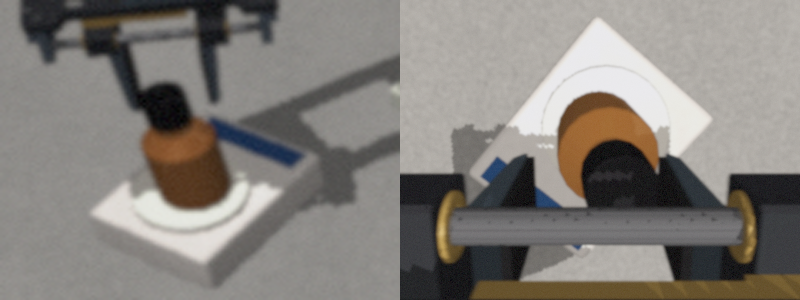

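```bash
python3 -m crank '[{"dx":0,"dy":0,"dz":0,"yaw":0},{"dx":0,"dy":0,"dz":0,"yaw":0},{"dx":0,"dy":0,"dz":0,"yaw":0},{"dx":0,"dy":0,"dz":0,"yaw":0}]' 0.36 3
python3 - <<'E'
from h import *
a=[cv2.resize(eyes.grab_frame("scene")[100:220,140:280,::-1],(400,300),interpolation=cv2.INTER_CUBIC)]
f=snap("w6")[1]; s=telemetry.state(); print({k:s[k] for k in("time_s","ee_pos","force","torque","gripper_width","gripper_force")})
cv2.imwrite("pics/m6.png",np.hstack([a[0],f[100:400,120:520]]))
E
```

```text
time_s: 4.85
ee_pos: [427.9, -344.2, 150.9]
ee_rot: [180.0, -0.0, 25.6]
force: [-0.4, -0.9, 5.5]
gripper_width: 33.2
gripper_force: 2.9
{'time_s': 4.95, 'ee_pos': array([ 427.87517465, -344.27346219,  150.92356642]), 'force': array([-0.68478176, -0.6056342 ,  4.70910413]), 'torque': array([-0.17028173, -0.00580936, -0.02055249]), 'gripper_width': 33.075552183876795, 'gripper_force': 2.893359395675361}
```

View pics/m6.png

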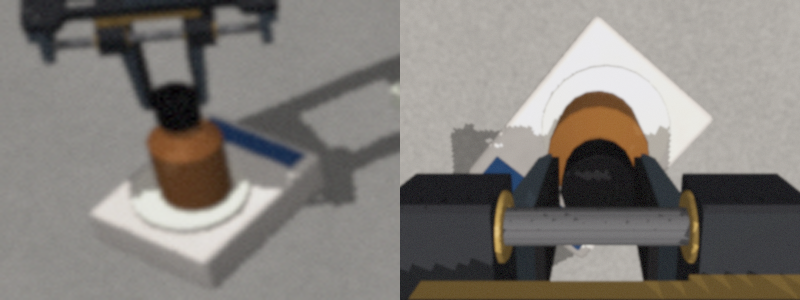

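The scene crop shows the bottle close to upright (cap (178,105), body (188,170)) and the cap between the fingers at a width of 33. I'll test whether the grip stops on the cap at low force.

```bash
python3 -m crank '[{"dx":0,"dy":0,"dz":0,"yaw":0},{"dx":0,"dy":0,"dz":0,"yaw":0},{"dx":0,"dy":0,"dz":0,"yaw":0}]' 0.3 4
python3 -c "
from h import *
s=telemetry.state(); print(s['torque'])"
```

```text
time_s: 5.32
ee_pos: [428.6, -345.3, 151.3]
ee_rot: [179.8, -0.1, 25.6]
force: [0.6, -2.9, 6.1]
gripper_width: 27.3
gripper_force: 3.0
[-0.52981891 -0.14819399  0.01671542]
```

The fingers don't stop on the cap. They seem to be riding over its top edge, so the fingertips probably sit higher than I assumed. I'll back off upward slowly and then measure the fingertips.

```bash
python3 -m crank '[{"dx":0,"dy":0,"dz":0.001,"yaw":0},{"dx":0,"dy":0,"dz":0.001,"yaw":0},{"dx":0,"dy":0,"dz":0.002,"yaw":0},{"dx":0,"dy":0,"dz":0.002,"yaw":0},{"dx":0,"dy":0,"dz":0.002,"yaw":0},{"dx":0,"dy":0,"dz":0.002,"yaw":0}]' 0.34 3
python3 -m crank '[{"dx":0,"dy":0,"dz":0.002,"yaw":0},{"dx":0,"dy":0,"dz":0.002,"yaw":0},{"dx":0,"dy":0,"dz":0.002,"yaw":0},{"dx":0,"dy":0,"dz":0.003,"yaw":0},{"dx":0,"dy":0,"dz":0.003,"yaw":0},{"dx":0,"dy":0,"dz":0.003,"yaw":0},{"dx":0,"dy":0,"dz":0.003,"yaw":0},{"dx":0,"dy":0,"dz":0.003,"yaw":0}]'
python3 - <<'E'
from h import *
a=eyes.grab_frame("scene")[:,:,::-1]; b=eyes.grab_frame("side")[:,:,::-1]; s=telemetry.state()
cv2.imwrite("pics/scene7.png",a);cv2.imwrite("pics/side7.png",b)
f=snap("w7")[1]
for X in ([s["ee_pos"][0],s["ee_pos"][1],s["ee_pos"][2]-8],): print(X,proj(cal("scene"),X),proj(cal("side"),X))
g=[cv2.resize(x,(400,300),interpolation=cv2.INTER_CUBIC) for x in(a[100:220,140:280],b[120:240,310:450])]
cv2.imwrite("pics/m7.png",np.vstack([np.hstack(g),np.hstack([f[100:400,120:520],cv2.resize(f,(400,300))])]))
E
```

```text
time_s: 6.08
ee_pos: [427.6, -344.1, 158.4]
ee_rot: [-180.0, 0.0, 25.6]
force: [-0.4, -0.1, -0.4]
gripper_width: 31.3
gripper_force: 0.0
time_s: 7.08
ee_pos: [427.7, -344.2, 175.4]
ee_rot: [180.0, -0.0, 25.6]
force: [0.5, 0.9, 0.0]
gripper_width: 30.9
gripper_force: 0.0
[np.float64(427.80759409972575), np.float64(-344.30312894236187), np.float64(167.50002372200834)] [200.20730721 140.05473966] [380.57653873 150.06482216]
```

View pics/m7.png

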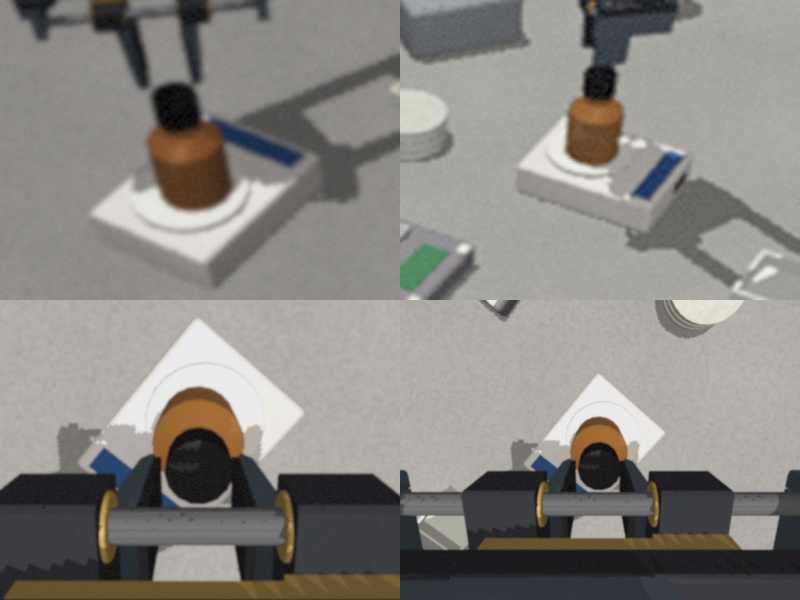

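The bottle is upright and free again. The fingertips show at scene (190,134) and (209,132), about 7 px above where the stated TCP geometry puts them (200,140). I'll quantify that offset.

Run:
```python
from h import *
S=cal("scene");D=cal("side")
print("tips",tri((S,(199.3,133)),(D,(380,145))))
c,f=load("w2")
q=[(302,61),(376,129),(293,224),(218,167)]
P=[plane(c,p,44)[:2] for p in q]; print("box sides",[round(float(np.hypot(*(P[i]-P[i-1]))),1) for i in range(4)],np.mean(P,0))
# two wrist places: cap top centre in w2 & w7
c7,f7=load("w7"); p7,s7=dark(f7,(318,270)); print(p7,s7)
# hough circle on top not needed: cap dark column extents above the rod
p2,_=dark(f,(295,136)); print("z lower in tool",telemetry.state()["ee_pos"])
# plate circle + cap heights: same world pt seen in two wrist frames (far box corner, right box corner)
for a,b in (((302,61),(319,120)),((376,129),(424,213))): print(tri((c,a),(c7,b)))
```

```text
tips (array([ 429.95716487, -341.02960973,  188.95084529]), [1.6, 1.6])
box sides [154.4, 112.4, 149.5, 112.1] [ 412.44353953 -347.10901141]
[320.6167211  387.67052522] [    0   229   640   251 92781]
z lower in tool [ 427.71995611 -344.25192216  175.33953321]
(array([ 499.97518964, -312.57261425,   45.20255343]), [0.4, 0.4])
(array([ 471.12431381, -421.18214175,   44.58892642]), [0.0, 0.0])
```

Telemetry z disagrees with the cameras. The fingertips triangulate to z ≈ 189 at TCP 175.3, so tip ≈ TCP + 14 rather than −8, and the stirrer's box size in the wrist view agrees (about 22 mm too high). Lateral alignment is good. From here on, TCP reading = true − 22.

```bash
python3 -m crank '[{"dx":0,"dy":0,"dz":0,"yaw":0},{"dx":0,"dy":0,"dz":0,"yaw":0},{"dx":0,"dy":0,"dz":0,"yaw":0},{"dx":0,"dy":0,"dz":0,"yaw":0},{"dx":0,"dy":0,"dz":0,"yaw":0},{"dx":0,"dy":0,"dz":-0.015,"yaw":0},{"dx":0,"dy":0,"dz":-0.02,"yaw":0},{"dx":0,"dy":0,"dz":-0.015,"yaw":0},{"dx":0,"dy":0,"dz":-0.007,"yaw":0},{"dx":0,"dy":0,"dz":0,"yaw":0}]' 1 25
python3 -m crank '[{"dx":0,"dy":0,"dz":0,"yaw":0},{"dx":0,"dy":0,"dz":0,"yaw":0},{"dx":0,"dy":0,"dz":0,"yaw":0},{"dx":0,"dy":0,"dz":0,"yaw":0},{"dx":0,"dy":0,"dz":0,"yaw":0},{"dx":0,"dy":0,"dz":0,"yaw":0}]' 0.44 15
```

```text
time_s: 8.48
ee_pos: [427.5, -344.0, 129.0]
ee_rot: [-180.0, 0.0, 25.6]
force: [-0.4, 0.5, -0.1]
gripper_width: 90.9
gripper_force: 0.0
time_s: 9.22
ee_pos: [427.7, -344.2, 129.6]
ee_rot: [180.0, -0.0, 25.6]
force: [-0.5, -0.5, -0.0]
gripper_width: 40.7
gripper_force: 0.0
```

```bash
python3 -m crank '[{"dx":0,"dy":0,"dz":0,"yaw":0},{"dx":0,"dy":0,"dz":0,"yaw":0},{"dx":0,"dy":0,"dz":0,"yaw":0}]' 0.3 25
```

```text
time_s: 9.6
ee_pos: [427.8, -344.3, 129.6]
ee_rot: [180.0, -0.0, 25.6]
force: [0.0, -0.7, 0.3]
gripper_width: 35.6
gripper_force: 25.0
```

Clean grip at 35.6 mm and 25 N. Next: lift and check it, step back so the wrist sees the empty stirrer plate, then carry to the mat.

```bash
python3 -m crank '[{"dx":0,"dy":0,"dz":0.005,"yaw":0},{"dx":0,"dy":0,"dz":0.02,"yaw":0},{"dx":0,"dy":0,"dz":0.04,"yaw":0},{"dx":0,"dy":0,"dz":0.05,"yaw":0},{"dx":0,"dy":0,"dz":0.05,"yaw":0},{"dx":-0.01,"dy":-0.01,"dz":0.04,"yaw":0},{"dx":-0.03,"dy":-0.025,"dz":0.02,"yaw":0},{"dx":-0.02,"dy":-0.02,"dz":0,"yaw":0},{"dx":0,"dy":0,"dz":0,"yaw":0},{"dx":0,"dy":0,"dz":0,"yaw":0}]'
python3 - <<'E'
from h import *
snap("w8"); cv2.imwrite("pics/scene8.png",eyes.grab_frame("scene")[:,:,::-1])
cv2.imwrite("pics/side8.png",eyes.grab_frame("side")[:,:,::-1])
E
```

```text
time_s: 10.85
ee_pos: [379.9, -387.6, 309.9]
ee_rot: [-180.0, -0.0, 25.6]
force: [0.2, -0.1, -1.5]
gripper_width: 35.4
gripper_force: 25.0
```

View pics/w8.png

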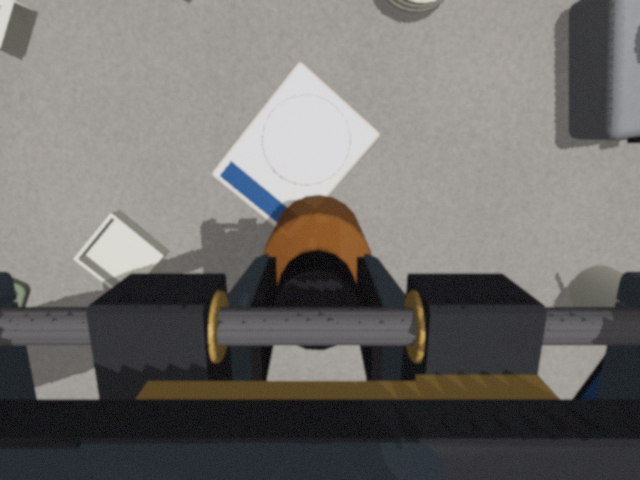

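The wrist view shows the bottle held straight in the jaws and the empty ceramic plate's circle centred near (306,140), 88 px across. That size matches the nominal camera height, so the camera pose is fine and only the fingers are offset. I'll measure the plate centre numerically and carry on to the mat.

```bash
python3 - <<'E'
from h import *
c,f=load("w8"); g=cv2.cvtColor(f,cv2.COLOR_BGR2GRAY)
r=cv2.HoughCircles(cv2.resize(g[60:220,220:390],None,fx=4,fy=4,interpolation=cv2.INTER_CUBIC),cv2.HOUGH_GRADIENT,1.5,500,param1=40,param2=20,minRadius=160,maxRadius=195)
p=r[0,0]/4; q=(p[0]+220,p[1]+60); print(q,p[2],plane(c,q,52))
E
python3 -m crank '[{"dx":0.01,"dy":0.02,"dz":0,"yaw":0},{"dx":0.01,"dy":0.04,"dz":0,"yaw":0},{"dx":0.01,"dy":0.06,"dz":0,"yaw":0},{"dx":0.01,"dy":0.06,"dz":0,"yaw":0},{"dx":0.01,"dy":0.06,"dz":0,"yaw":0},{"dx":0.005,"dy":0.06,"dz":0,"yaw":0},{"dx":0,"dy":0.06,"dz":0,"yaw":0},{"dx":0,"dy":0.06,"dz":0,"yaw":0},{"dx":0,"dy":0.06,"dz":0,"yaw":0},{"dx":0,"dy":0.06,"dz":0,"yaw":0}]' 
python3 -m crank '[{"dx":0,"dy":0.06,"dz":0,"yaw":0},{"dx":0,"dy":0.06,"dz":0,"yaw":0},{"dx":0,"dy":0.06,"dz":0,"yaw":0},{"dx":0,"dy":0.06,"dz":0,"yaw":0},{"dx":0,"dy":0.05,"dz":0,"yaw":0},{"dx":0,"dy":0.03,"dz":0,"yaw":0},{"dx":0,"dy":0,"dz":0,"yaw":0},{"dx":0,"dy":0,"dz":0,"yaw":0}]'
python3 - <<'E'
from h import *
c,f=snap("w9"); h=cv2.cvtColor(f,cv2.COLOR_BGR2HSV)
m=(h[...,0]<20)&(h[...,1]>80)&(h[...,2]>60); n,l,s,k=cv2.connectedComponentsWithStats(m.astype(np.uint8))
for i in range(1,n):
    if s[i,4]>150: print(s[i],k[i].round(1))
print("pred mat",proj(c,[423,337,10]))
E
```

```text
(np.float32(287.3125), np.float32(153.1875)) 48.1 [ 408.95527593 -338.54904558   52.        ]
time_s: 12.25
ee_pos: [422.9, 46.6, 309.8]
ee_rot: [-180.0, -0.0, 25.7]
force: [-0.0, -0.8, -2.2]
gripper_width: 35.6
gripper_force: 25.0
time_s: 13.25
ee_pos: [422.9, 299.6, 309.6]
ee_rot: [180.0, 0.0, 25.6]
force: [-1.3, -0.8, -2.1]
gripper_width: 35.3
gripper_force: 25.0
[ 555   57   40   56 1190] [571.7  87.6]
[  245   131   126   154 10705] [301.5 201.8]
[136 380  29  20 174] [148.8 391. ]
[229 380  96  20 352] [276.2 393.8]
[171 383  72  18 242] [200.9 395.6]
[431 388  68  12 187] [464.3 397.3]
pred mat [288.35138789 177.26743776]
```

```bash
python3 -m crank '[{"dx":0.002,"dy":0.023,"dz":0,"yaw":0},{"dx":0,"dy":0.02,"dz":-0.02,"yaw":0},{"dx":0,"dy":0,"dz":-0.045,"yaw":0},{"dx":0,"dy":0,"dz":-0.06,"yaw":0},{"dx":0,"dy":0,"dz":-0.06,"yaw":0},{"dx":0,"dy":0,"dz":-0.04,"yaw":0},{"dx":0,"dy":0,"dz":-0.025,"yaw":0},{"dx":0,"dy":0,"dz":-0.015,"yaw":0},{"dx":0,"dy":0,"dz":0,"yaw":0},{"dx":0,"dy":0,"dz":0,"yaw":0}]' 
python3 -m crank '[{"dx":0,"dy":0,"dz":-0.003,"yaw":0},{"dx":0,"dy":0,"dz":-0.003,"yaw":0},{"dx":0,"dy":0,"dz":-0.002,"yaw":0},{"dx":0,"dy":0,"dz":0,"yaw":0}]'
```

```text
time_s: 14.55
ee_pos: [425.8, 334.8, 98.3]
ee_rot: [-180.0, -0.1, 25.6]
force: [-0.2, 0.0, -1.8]
gripper_width: 35.3
gripper_force: 25.0
time_s: 15.05
ee_pos: [425.2, 334.2, 91.1]
ee_rot: [180.0, 0.0, 25.6]
force: [-0.6, 0.5, -2.9]
gripper_width: 35.6
gripper_force: 25.0
```

```bash
python3 -m crank '[{"dx":0,"dy":0,"dz":-0.001,"yaw":0},{"dx":0,"dy":0,"dz":-0.001,"yaw":0},{"dx":0,"dy":0,"dz":-0.001,"yaw":0},{"dx":0,"dy":0,"dz":-0.001,"yaw":0},{"dx":0,"dy":0,"dz":0,"yaw":0},{"dx":0,"dy":0,"dz":0,"yaw":0}]'
```

```text
time_s: 15.8
ee_pos: [425.3, 334.2, 88.0]
ee_rot: [180.0, 0.0, 25.6]
force: [0.9, 0.2, -1.5]
gripper_width: 35.5
gripper_force: 25.0
```

```bash
python3 -m crank '[{"dx":0,"dy":0,"dz":-0.001,"yaw":0},{"dx":0,"dy":0,"dz":0,"yaw":0},{"dx":0,"dy":0,"dz":0,"yaw":0}]'
```

```text
time_s: 16.18
ee_pos: [425.5, 334.3, 87.5]
ee_rot: [180.0, -0.0, 25.6]
force: [0.2, 0.4, 2.0]
gripper_width: 35.5
gripper_force: 25.0
```

```bash
python3 -m crank '[{"dx":0,"dy":0,"dz":0,"yaw":0},{"dx":0,"dy":0,"dz":0,"yaw":0},{"dx":0,"dy":0,"dz":0,"yaw":0},{"dx":0,"dy":0,"dz":0,"yaw":0},{"dx":0,"dy":0,"dz":0.03,"yaw":0},{"dx":0,"dy":0,"dz":0.06,"yaw":0},{"dx":0,"dy":0,"dz":0.06,"yaw":0},{"dx":0,"dy":0,"dz":0.06,"yaw":0},{"dx":0,"dy":0,"dz":0.04,"yaw":0},{"dx":0,"dy":0,"dz":0,"yaw":0}]' 1
python3 - <<'E'
from h import *
S=cal("scene");D=cal("side");a=eyes.grab_frame("scene")[:,:,::-1];b=eyes.grab_frame("side")[:,:,::-1]
X=[427,337,115]; q=[dark(im,proj(cc,X)) for im,cc in((a,S),(b,D))]; print(q, tri((S,q[0][0]),(D,q[1][0])))
# refined circle of stirrer in w8
c,f=load("w8"); g=cv2.GaussianBlur(cv2.cvtColor(f,cv2.COLOR_BGR2GRAY),(0,0),1).astype(float)
pts=[]; o=np.array([306.,140.])
for t in np.radians(np.arange(-200,60,4)):
    r=np.arange(38,50,.25); xy=o[:,None]+np.array([np.cos(t),np.sin(t)])[:,None]*r
    v=cv2.remap(g.astype(np.float32),xy[0].astype(np.float32)[None],xy[1].astype(np.float32)[None],1)[0]
    d=v-cv2.blur(v[None],(21,1))[0]; i=d.argmin()
    if d[i]<-1: pts.append(plane(c,xy[:,i],52)[:2])
P=np.array(pts)
for _ in range(3):
    A=np.c_[2*P,np.ones(len(P))]; s=np.linalg.lstsq(A,(P**2).sum(1),rcond=None)[0]; R=np.sqrt(s[2]+s[0]**2+s[1]**2); e=np.hypot(*(P-s[:2]).T)-R; P=P[abs(e)<2]
print("stirrer",s[:2],R,len(P))
E
```

```text
time_s: 17.42
ee_pos: [426.3, 335.1, 289.9]
ee_rot: [-179.9, -0.3, 25.6]
force: [0.1, -0.8, -0.1]
gripper_width: 91.3
gripper_force: 0.0
[(array([509.21010638, 219.96010638]), array([498, 210,  24,  22, 376], dtype=int32)), (array([321.01968504, 352.53149606]), array([314, 343,  15,  20, 254], dtype=int32))] (array([425.3145658 , 335.7062556 , 121.57981083]), [1.2, 1.2])
stirrer [ 429.74773863 -351.02305457] 47.66630750102393 47
```

```bash
python3 -m crank '[{"dx":0.01,"dy":-0.03,"dz":0.01,"yaw":0},{"dx":0.02,"dy":-0.06,"dz":0.01,"yaw":0},{"dx":0.022,"dy":-0.07,"dz":0,"yaw":0},{"dx":0.022,"dy":-0.07,"dz":0,"yaw":0},{"dx":0.022,"dy":-0.07,"dz":0,"yaw":0},{"dx":0.022,"dy":-0.07,"dz":0,"yaw":0},{"dx":0.022,"dy":-0.07,"dz":0,"yaw":0},{"dx":0.022,"dy":-0.07,"dz":0,"yaw":0},{"dx":0.022,"dy":-0.07,"dz":0,"yaw":0},{"dx":0.02,"dy":-0.057,"dz":0,"yaw":0}]' 
python3 -m crank '[{"dx":0,"dy":0,"dz":0,"yaw":0},{"dx":0,"dy":0,"dz":0,"yaw":0},{"dx":0,"dy":0,"dz":0,"yaw":0}]'
python3 - <<'E'
from h import *
c,f=snap("w10"); p=proj(c,[650,-140,142]); q,s=dark(f,p); print(p,q,s,plane(c,q,143))
S=cal("scene");D=cal("side"); print(tri((S,(254.6,246)),(c,q)),tri((D,(287.2,186.9)),(c,q)))
h=cv2.cvtColor(f,cv2.COLOR_BGR2HSV); m=(h[...,0]<20)&(h[...,1]>100)&(h[...,2]>40); k,s=blob(m,p); print(k,s,plane(c,k,50))
print(telemetry.state()["ee_pos"])
E
```

```text
time_s: 18.77
ee_pos: [588.0, -177.4, 300.6]
ee_rot: [-179.8, 0.2, 25.5]
force: [1.6, -0.0, 0.6]
gripper_width: 90.8
gripper_force: 0.0
time_s: 19.15
ee_pos: [588.0, -174.0, 302.9]
ee_rot: [-180.0, 0.0, 25.7]
force: [0.2, -0.0, 0.7]
gripper_width: 91.3
gripper_force: 0.0
[311.95535329 130.81751263] [312.67820774 130.32586558] [301 118  25  26 491] [ 650.63085361 -140.38761236  143.        ]
(array([ 650.17583695, -139.51477763,  143.10419822]), [1.0, 1.0]) (array([ 651.62402307, -140.01830925,  141.51272222]), [1.1, 1.1])
[313.7470146  129.82706767] [ 285  100   58   61 2261] [ 651.48441411 -140.23063464   50.        ]
[ 588.12805552 -173.99207789  303.20141891]
```

```bash
python3 -m crank '[{"dx":0.039,"dy":0.021,"dz":0,"yaw":0},{"dx":0.0395,"dy":0.021,"dz":0,"yaw":0},{"dx":0,"dy":0,"dz":-0.04,"yaw":0},{"dx":0,"dy":0,"dz":-0.06,"yaw":0},{"dx":0,"dy":0,"dz":-0.06,"yaw":0},{"dx":0,"dy":0,"dz":-0.05,"yaw":0},{"dx":0,"dy":0,"dz":-0.03,"yaw":0},{"dx":0,"dy":0,"dz":-0.02,"yaw":0},{"dx":0,"dy":0,"dz":0,"yaw":0},{"dx":0,"dy":0,"dz":0,"yaw":0}]' 
python3 -m crank '[{"dx":0,"dy":0,"dz":-0.002,"yaw":0},{"dx":0,"dy":0,"dz":0,"yaw":0},{"dx":0,"dy":0,"dz":0,"yaw":0},{"dx":0,"dy":0,"dz":0,"yaw":0},{"dx":0,"dy":0,"dz":0,"yaw":0},{"dx":0,"dy":0,"dz":0,"yaw":0},{"dx":0,"dy":0,"dz":0,"yaw":0}]' 0.36 10
```

```text
time_s: 20.45
ee_pos: [652.2, -141.7, 96.6]
ee_rot: [179.9, -0.1, 25.6]
force: [-0.3, 0.4, -0.1]
gripper_width: 90.7
gripper_force: 0.0
time_s: 21.32
ee_pos: [651.2, -141.8, 93.6]
ee_rot: [180.0, 0.0, 25.6]
force: [0.6, -0.6, 0.7]
gripper_width: 33.0
gripper_force: 0.0
```

```bash
python3 -m crank '[{"dx":0,"dy":0.001,"dz":0,"yaw":0},{"dx":0,"dy":0,"dz":0,"yaw":0},{"dx":0,"dy":0,"dz":0,"yaw":0},{"dx":0,"dy":0,"dz":0,"yaw":0}]' 0.22 25
```

```text
time_s: 21.82
ee_pos: [651.2, -140.9, 93.5]
ee_rot: [-180.0, 0.0, 25.6]
force: [0.2, 0.5, -0.7]
gripper_width: 27.3
gripper_force: 25.0
```

Good grip on the neck at 27.3 mm. Lift, step back, and measure the empty pan numerically.

```bash
python3 -m crank '[{"dx":0,"dy":0,"dz":0.005,"yaw":0},{"dx":0,"dy":0,"dz":0.02,"yaw":0},{"dx":0,"dy":0,"dz":0.04,"yaw":0},{"dx":0,"dy":0,"dz":0.06,"yaw":0},{"dx":-0.01,"dy":-0.005,"dz":0.06,"yaw":0},{"dx":-0.03,"dy":-0.017,"dz":0.05,"yaw":0},{"dx":-0.03,"dy":-0.017,"dz":0.02,"yaw":0},{"dx":-0.01,"dy":-0.005,"dz":0,"yaw":0},{"dx":0,"dy":0,"dz":0,"yaw":0},{"dx":0,"dy":0,"dz":0,"yaw":0}]'
python3 - <<'E'
from h import *
c,f=snap("w11"); p=proj(c,[650,-140,40]); print(p); g=cv2.cvtColor(f,cv2.COLOR_BGR2HSV)
x,y=p.astype(int); print("pan",g[y-30:y+30:20,x-30:x+30:20].reshape(-1,3).tolist())
V=g[...,2]; print(V[y,x-90:x+90:4].tolist()); print(V[max(0,y-110):y+90:4,x].tolist())
E
```

```text
time_s: 23.08
ee_pos: [587.2, -175.7, 295.6]
ee_rot: [-179.9, 0.1, 25.6]
force: [0.3, -0.3, -1.8]
gripper_width: 27.3
gripper_force: 25.0
[312.16089592 129.2320845 ]
pan [[9, 9, 205], [11, 10, 203], [10, 11, 209], [11, 10, 200], [11, 10, 203], [10, 11, 204], [10, 12, 197], [13, 9, 199], [13, 11, 201]]
[175, 178, 178, 167, 141, 163, 167, 167, 192, 193, 196, 199, 195, 200, 199, 197, 200, 198, 199, 199, 199, 199, 203, 201, 204, 203, 201, 202, 204, 202, 202, 206, 204, 203, 205, 205, 204, 205, 183, 172, 161, 150, 173, 181, 177]
[174, 177, 173, 176, 174, 173, 171, 177, 170, 174, 150, 159, 174, 187, 207, 208, 205, 208, 208, 207, 206, 203, 205, 202, 202, 202, 204, 202, 203, 199, 198, 198, 200, 198, 198, 201, 199, 199, 195, 196, 197, 196, 196, 197, 150, 126, 127, 126, 115, 117]
```

```bash
cat >> h.py <<'E'
def square(name,X,z,lo):
    c,f=load(name); p=proj(c,X).astype(int); V=cv2.medianBlur(cv2.cvtColor(f,cv2.COLOR_BGR2GRAY),3)
    n,l,s,k=cv2.connectedComponentsWithStats(cv2.morphologyEx((V>lo).astype(np.uint8),cv2.MORPH_OPEN,np.ones((5,5)))); i=l[p[1],p[0]]
    cn=max(cv2.findContours((l==i).astype(np.uint8),cv2.RETR_EXTERNAL,cv2.CHAIN_APPROX_NONE)[0],key=cv2.contourArea)
    W=np.array([plane(c,q,z)[:2] for q in cn[:,0,:].astype(float)],np.float32)
    print(s[i],cv2.minAreaRect(W)); return W
E
python3 - <<'E'
from h import *
for lo in(180,184,188): square("w11",[650,-140,40],40,lo)
E
```

```text
[ 248   67  125  127 8562] ((645.179443359375, -139.47494506835938), (98.82471466064453, 98.26476287841797), 74.75364685058594)
[ 249   67  124  127 8453] ((645.2396240234375, -139.378173828125), (98.09180450439453, 97.53545379638672), 74.66007995605469)
[ 250   67  122  126 8312] ((645.27001953125, -139.53822326660156), (97.61449432373047, 96.81089782714844), 74.80652618408203)
```

```bash
python3 -m crank '[{"dx":-0.02,"dy":-0.02,"dz":0,"yaw":0},{"dx":-0.04,"dy":-0.045,"dz":0,"yaw":0},{"dx":-0.05,"dy":-0.055,"dz":0,"yaw":0},{"dx":-0.05,"dy":-0.055,"dz":0,"yaw":0},{"dx":-0.0265,"dy":-0.035,"dz":0,"yaw":0},{"dx":-0.01,"dy":-0.01,"dz":-0.02,"yaw":0},{"dx":0,"dy":0,"dz":-0.05,"yaw":0},{"dx":0,"dy":0,"dz":-0.05,"yaw":0},{"dx":0,"dy":0,"dz":-0.04,"yaw":0},{"dx":0,"dy":0,"dz":0,"yaw":0}]' 
python3 -m crank '[{"dx":0,"dy":0,"dz":-0.03,"yaw":0},{"dx":0,"dy":0,"dz":-0.02,"yaw":0},{"dx":0,"dy":0,"dz":-0.015,"yaw":0},{"dx":0,"dy":0,"dz":0,"yaw":0},{"dx":0,"dy":0,"dz":0,"yaw":0}]'
```

```text
time_s: 24.38
ee_pos: [427.8, -351.2, 167.0]
ee_rot: [-179.7, 0.2, 25.6]
force: [0.2, 1.0, -1.9]
gripper_width: 27.4
gripper_force: 25.0
time_s: 25.0
ee_pos: [430.5, -352.6, 118.3]
ee_rot: [179.9, -0.0, 25.6]
force: [0.8, -0.0, -1.7]
gripper_width: 27.2
gripper_force: 25.0
```

```bash
python3 -m crank '[{"dx":0,"dy":0.001,"dz":-0.004,"yaw":0},{"dx":0,"dy":0,"dz":-0.004,"yaw":0},{"dx":0,"dy":0,"dz":-0.003,"yaw":0},{"dx":0,"dy":0,"dz":-0.002,"yaw":0},{"dx":0,"dy":0,"dz":-0.001,"yaw":0},{"dx":0,"dy":0,"dz":-0.001,"yaw":0},{"dx":0,"dy":0,"dz":0,"yaw":0},{"dx":0,"dy":0,"dz":0,"yaw":0}]'
```

```text
time_s: 26.0
ee_pos: [430.1, -351.4, 105.6]
ee_rot: [180.0, -0.0, 25.6]
force: [-0.6, -0.8, -2.2]
gripper_width: 27.1
gripper_force: 25.0
```

```bash
python3 -m crank '[{"dx":0,"dy":0,"dz":-0.001,"yaw":0},{"dx":0,"dy":0,"dz":0,"yaw":0},{"dx":0,"dy":0,"dz":0,"yaw":0}]'; python3 -m crank '[{"dx":0,"dy":0,"dz":0,"yaw":0},{"dx":0,"dy":0,"dz":0,"yaw":0}]'
```

```text
time_s: 26.38
ee_pos: [430.2, -351.4, 105.4]
ee_rot: [180.0, -0.0, 25.6]
force: [-0.5, 1.9, 5.2]
gripper_width: 26.9
gripper_force: 25.0
time_s: 26.62
ee_pos: [430.2, -351.4, 105.4]
ee_rot: [180.0, -0.0, 25.6]
force: [-2.3, 1.4, 6.1]
gripper_width: 27.1
gripper_force: 25.0
```

```bash
python3 -m crank '[{"dx":0,"dy":0,"dz":0,"yaw":0},{"dx":0,"dy":0,"dz":0,"yaw":0},{"dx":0,"dy":0,"dz":0,"yaw":0},{"dx":0,"dy":0,"dz":0,"yaw":0},{"dx":0,"dy":0,"dz":0.03,"yaw":0},{"dx":0,"dy":0,"dz":0.06,"yaw":0},{"dx":0,"dy":0,"dz":0.07,"yaw":0},{"dx":-0.02,"dy":-0.02,"dz":0.06,"yaw":0},{"dx":-0.04,"dy":-0.03,"dz":0.02,"yaw":0},{"dx":0,"dy":0,"dz":0,"yaw":0}]' 1
python3 - <<'E'
from h import *
c,f=snap("w12"); p=proj(c,[430,-351,155]); q,s=dark(f,p); print(p,q,s,plane(c,q,155)); S=cal("scene");D=cal("side")
h=cv2.cvtColor(f,cv2.COLOR_BGR2HSV); k,s=blob((h[...,0]<20)&(h[...,1]>100)&(h[...,2]>40),p); print(k,s,plane(c,k,62))
a=eyes.grab_frame("scene")[:,:,::-1];b=eyes.grab_frame("side")[:,:,::-1]
P=[dark(i,proj(cc,[431,-348,153])) for i,cc in((a,S),(b,D))]; print(P,tri((S,P[0][0]),(D,P[1][0])),telemetry.state()["ee_pos"])
E
```

```text
time_s: 27.88
ee_pos: [381.1, -393.0, 298.6]
ee_rot: [179.8, -0.0, 25.4]
force: [0.0, -0.0, -1.0]
gripper_width: 91.0
gripper_force: 0.0
[294.63810533 141.63281578] [293.95265152 141.5530303 ] [281 129  27  26 528] [ 429.81806889 -350.47187993  155.        ]
[299.58420139 138.05121528] [ 269  108   60   62 2304] [ 431.68839004 -350.88393052   62.        ]
[(array([198.6031746, 143.9047619]), array([193, 141,  12,   7,  63], dtype=int32)), (array([379. , 152.6]), array([376, 151,   7,   5,  25], dtype=int32))] (array([ 431.37772238, -347.73516053,  156.66603722]), [1.3, 1.3]) [ 382.17221985 -390.73731237  295.83896812]
```

The flask stands on the plate within 1 mm of centre. On to the jar.

```bash
python3 -m crank '[{"dx":0.013,"dy":0.03,"dz":0,"yaw":0},{"dx":0.025,"dy":0.06,"dz":0,"yaw":0},{"dx":0.028,"dy":0.066,"dz":0,"yaw":0},{"dx":0.028,"dy":0.066,"dz":0,"yaw":0},{"dx":0.028,"dy":0.066,"dz":0,"yaw":0},{"dx":0.028,"dy":0.066,"dz":0,"yaw":0},{"dx":0.028,"dy":0.066,"dz":0,"yaw":0},{"dx":0.028,"dy":0.066,"dz":0,"yaw":0},{"dx":0.028,"dy":0.066,"dz":0,"yaw":0},{"dx":0.014,"dy":0.031,"dz":0,"yaw":0}]' 
python3 -m crank '[{"dx":0,"dy":0,"dz":0,"yaw":0},{"dx":0,"dy":0,"dz":0,"yaw":0},{"dx":0,"dy":0,"dz":0,"yaw":0}]'
python3 - <<'E'
from h import *
c,f=snap("w13"); p=proj(c,[640,109,130]); q,s=dark(f,p); print(p,q,s,plane(c,q,130),telemetry.state()["ee_pos"])
S=cal("scene");D=cal("side"); print(tri((S,(379.7,277.8)),(c,q)),tri((D,(260.9,255.9)),(c,q)))
print(cv2.cvtColor(f,cv2.COLOR_BGR2GRAY)[int(q[1]),150:480:6].tolist())
E
```

```text
time_s: 29.28
ee_pos: [580.7, 79.1, 295.0]
ee_rot: [-179.9, 0.1, 25.8]
force: [-0.0, -0.7, -0.0]
gripper_width: 91.3
gripper_force: 0.0
time_s: 29.65
ee_pos: [580.0, 74.1, 296.8]
ee_rot: [180.0, 0.0, 25.5]
force: [0.3, -0.3, -0.3]
gripper_width: 91.4
gripper_force: 0.0
[309.64868014 132.52927051] [306.01972686 138.68386444] [ 280  105   60   58 1977] [633.97726544 109.62063707 130.        ] [580.09171981  74.03929986 296.92347205]
(array([633.558707  , 109.8292159 , 113.02087646]), [0.1, 0.1]) (array([637.46414031, 111.42752331, 125.17795046]), [4.0, 4.0])
[182, 184, 186, 184, 185, 187, 183, 182, 191, 188, 188, 189, 189, 190, 185, 184, 189, 183, 242, 243, 242, 219, 63, 62, 70, 69, 72, 71, 63, 70, 72, 70, 225, 241, 241, 241, 243, 228, 178, 182, 183, 175, 178, 175, 176, 180, 183, 181, 183, 181, 180, 187, 182, 181, 185]
```

Run:
```python
from h import *
c,f=load("w13"); g=cv2.cvtColor(f,cv2.COLOR_BGR2GRAY)
for t in(100,130):
    q,s=blob(g<t,np.array([310,133])); print(q,s,plane(c,q,130))
S=cal("scene");D=cal("side"); print(tri((S,(379.7,277.8)),(c,q)),tri((D,(260.9,255.9)),(c,q)))
```

```text
[309.58420708 131.46854522] [ 279  100   62   64 3052] [640.77661274 109.42977258 130.        ]
[309.5457713  131.44282547] [ 279   99   62   65 3157] [640.7817003  109.46884771 130.        ]
(array([640.66567859, 110.09294779, 123.42216172]), [0.5, 0.5]) (array([641.54812237, 109.96798597, 121.7557902 ]), [0.9, 0.9])
```

```bash
python3 -m crank '[{"dx":0.038,"dy":0.022,"dz":0,"yaw":0},{"dx":0.038,"dy":0.0225,"dz":0,"yaw":0},{"dx":0,"dy":0,"dz":-0.04,"yaw":0},{"dx":0,"dy":0,"dz":-0.06,"yaw":0},{"dx":0,"dy":0,"dz":-0.06,"yaw":0},{"dx":0,"dy":0,"dz":-0.05,"yaw":0},{"dx":0,"dy":0,"dz":-0.03,"yaw":0},{"dx":0,"dy":0,"dz":-0.02,"yaw":0},{"dx":0,"dy":0,"dz":-0.003,"yaw":0},{"dx":0,"dy":0,"dz":0,"yaw":0}]' 
python3 -m crank '[{"dx":0,"dy":0,"dz":-0.003,"yaw":0},{"dx":0,"dy":0,"dz":0,"yaw":0},{"dx":0,"dy":0,"dz":0,"yaw":0},{"dx":0,"dy":0,"dz":0,"yaw":0},{"dx":0,"dy":0,"dz":0,"yaw":0}]' 0.67 10
```

```text
time_s: 30.95
ee_pos: [642.0, 110.5, 87.4]
ee_rot: [180.0, -0.1, 25.6]
force: [0.6, -0.0, 0.6]
gripper_width: 91.2
gripper_force: 0.0
time_s: 31.58
ee_pos: [641.3, 110.7, 84.0]
ee_rot: [180.0, -0.0, 25.6]
force: [0.2, -0.3, 0.0]
gripper_width: 61.5
gripper_force: 0.0
```

```bash
python3 -m crank '[{"dx":0,"dy":-0.001,"dz":0,"yaw":0},{"dx":0,"dy":0,"dz":0,"yaw":0},{"dx":0,"dy":0,"dz":0,"yaw":0},{"dx":0,"dy":0,"dz":0,"yaw":0}]' 0.5 25
python3 -m crank '[{"dx":0,"dy":0,"dz":0.005,"yaw":0},{"dx":0,"dy":0,"dz":0.02,"yaw":0},{"dx":0,"dy":0,"dz":0.04,"yaw":0},{"dx":0,"dy":0,"dz":0.06,"yaw":0},{"dx":-0.01,"dy":-0.005,"dz":0.06,"yaw":0},{"dx":-0.03,"dy":-0.017,"dz":0.05,"yaw":0},{"dx":-0.03,"dy":-0.017,"dz":0.03,"yaw":0},{"dx":-0.01,"dy":-0.005,"dz":0,"yaw":0},{"dx":0,"dy":0,"dz":0,"yaw":0},{"dx":0,"dy":0,"dz":0,"yaw":0}]'
python3 - <<'E'
from h import *
c,f=snap("w14")
for lo in(205,215,225): square("w14",[640,109,70],70,lo)
E
```

```text
time_s: 32.08
ee_pos: [641.4, 109.8, 84.0]
ee_rot: [180.0, -0.0, 25.6]
force: [0.6, 0.6, 0.3]
gripper_width: 55.2
gripper_force: 25.0
time_s: 33.33
ee_pos: [577.3, 74.9, 294.4]
ee_rot: [-179.9, 0.1, 25.6]
force: [-0.2, -0.2, -1.7]
gripper_width: 55.0
gripper_force: 25.0
[  255    56   133   138 10070] ((645.3381958007812, 102.66383361816406), (98.6822509765625, 98.57686614990234), 81.80257415771484)
[ 257   57  131  136 9830] ((645.3668823242188, 102.6136703491211), (97.44091796875, 97.35082244873047), 81.79193115234375)
[     0      0    640    480 307200] ((503.28155517578125, 36.119110107421875), (543.8770751953125, 807.1987915039062), 25.774398803710938)
```

```bash
python3 -m crank '[{"dx":0.01,"dy":-0.03,"dz":0,"yaw":0},{"dx":0.02,"dy":-0.06,"dz":0,"yaw":0},{"dx":0.02,"dy":-0.07,"dz":0,"yaw":0},{"dx":0.02,"dy":-0.06,"dz":0,"yaw":0},{"dx":0.01,"dy":-0.035,"dz":-0.01,"yaw":0},{"dx":0.0055,"dy":-0.013,"dz":-0.04,"yaw":0},{"dx":0,"dy":0,"dz":-0.06,"yaw":0},{"dx":0,"dy":0,"dz":-0.06,"yaw":0},{"dx":0,"dy":0,"dz":-0.04,"yaw":0},{"dx":0,"dy":0,"dz":0,"yaw":0}]' 
python3 -m crank '[{"dx":0,"dy":0,"dz":-0.03,"yaw":0},{"dx":0,"dy":0,"dz":-0.025,"yaw":0},{"dx":0,"dy":0,"dz":-0.015,"yaw":0},{"dx":0,"dy":0,"dz":-0.008,"yaw":0},{"dx":0,"dy":0,"dz":0,"yaw":0},{"dx":0,"dy":0,"dz":0,"yaw":0}]'
```

```text
time_s: 34.62
ee_pos: [643.7, -139.0, 123.7]
ee_rot: [-179.7, 0.4, 25.6]
force: [-0.5, -0.0, -1.7]
gripper_width: 55.4
gripper_force: 25.0
time_s: 35.38
ee_pos: [646.3, -139.9, 66.5]
ee_rot: [179.9, -0.1, 25.6]
force: [-0.4, -0.1, -1.9]
gripper_width: 55.2
gripper_force: 25.0
```

```bash
python3 -m crank '[{"dx":0,"dy":0,"dz":-0.005,"yaw":0},{"dx":0,"dy":0,"dz":-0.004,"yaw":0},{"dx":0,"dy":0,"dz":-0.002,"yaw":0},{"dx":0,"dy":0,"dz":-0.001,"yaw":0},{"dx":0,"dy":0,"dz":-0.001,"yaw":0},{"dx":0,"dy":0,"dz":-0.001,"yaw":0},{"dx":0,"dy":0,"dz":0,"yaw":0},{"dx":0,"dy":0,"dz":0,"yaw":0}]'
```

```text
time_s: 36.38
ee_pos: [645.7, -139.8, 54.4]
ee_rot: [180.0, -0.0, 25.6]
force: [0.0, 0.3, -2.2]
gripper_width: 55.3
gripper_force: 25.0
```

```bash
python3 -m crank '[{"dx":0,"dy":0,"dz":-0.0005,"yaw":0},{"dx":0,"dy":0,"dz":-0.0005,"yaw":0},{"dx":0,"dy":0,"dz":0,"yaw":0},{"dx":0,"dy":0,"dz":0,"yaw":0}]'
```

```text
time_s: 36.88
ee_pos: [645.8, -139.8, 54.0]
ee_rot: [180.0, -0.0, 25.6]
force: [-1.4, 0.1, 1.5]
gripper_width: 55.6
gripper_force: 25.0
```

```bash
python3 -m crank '[{"dx":0,"dy":0,"dz":0,"yaw":0},{"dx":0,"dy":0,"dz":0,"yaw":0},{"dx":0,"dy":0,"dz":0,"yaw":0},{"dx":0,"dy":0,"dz":0,"yaw":0},{"dx":0,"dy":0,"dz":0.03,"yaw":0},{"dx":0,"dy":0,"dz":0.06,"yaw":0},{"dx":0,"dy":0,"dz":0.07,"yaw":0},{"dx":-0.04,"dy":-0.02,"dz":0.06,"yaw":0},{"dx":-0.04,"dy":-0.02,"dz":0.05,"yaw":0},{"dx":0,"dy":0,"dz":0.03,"yaw":0}]' 1
python3 -m crank '[{"dx":0,"dy":0,"dz":0,"yaw":0},{"dx":0,"dy":0,"dz":0,"yaw":0}]'
python3 - <<'E'
from h import *
c,f=snap("w15"); g=cv2.cvtColor(f,cv2.COLOR_BGR2GRAY); p=proj(c,[645,-139.5,100])
q,s=blob(g<110,p); print(p,q,s,plane(c,q,100)); print(telemetry.state()["ee_pos"])
E
```

```text
time_s: 38.12
ee_pos: [580.3, -172.9, 297.0]
ee_rot: [179.8, -0.1, 25.5]
force: [-0.2, 0.3, -1.0]
gripper_width: 91.3
gripper_force: 0.0
time_s: 38.38
ee_pos: [581.3, -171.5, 292.0]
ee_rot: [-179.9, 0.1, 25.6]
force: [-0.3, 0.4, -0.2]
gripper_width: 91.0
gripper_force: 0.0
[315.19540177 129.87926837] [315.00490712 130.58815282] [ 286  100   59   62 2853] [ 644.35390969 -139.61544238  100.        ]
[ 581.24621278 -171.35010645  291.57346865]
```

The jar is centred within 1 mm. Back to the bottle on the mat.

```bash
python3 -m crank '[{"dx":-0.015,"dy":0.03,"dz":0.01,"yaw":0},{"dx":-0.03,"dy":0.06,"dz":0,"yaw":0},{"dx":-0.03,"dy":0.067,"dz":0,"yaw":0},{"dx":-0.03,"dy":0.067,"dz":0,"yaw":0},{"dx":-0.03,"dy":0.067,"dz":0,"yaw":0},{"dx":-0.03,"dy":0.067,"dz":0,"yaw":0},{"dx":-0.03,"dy":0.067,"dz":0,"yaw":0},{"dx":-0.03,"dy":0.067,"dz":0,"yaw":0},{"dx":-0.03,"dy":0.067,"dz":0,"yaw":0},{"dx":-0.015,"dy":0.03,"dz":0,"yaw":0}]' 
python3 -m crank '[{"dx":0,"dy":0,"dz":0,"yaw":0},{"dx":0,"dy":0,"dz":0,"yaw":0},{"dx":0,"dy":0,"dz":0,"yaw":0}]'
python3 - <<'E'
from h import *
c,f=snap("w16"); g=cv2.cvtColor(f,cv2.COLOR_BGR2GRAY); h=cv2.cvtColor(f,cv2.COLOR_BGR2HSV); p=proj(c,[425,335,130])
q,s=dark(f,p); print(p,q,s,plane(c,q,130)); print(telemetry.state()["ee_pos"])
E
```

```text
time_s: 39.67
ee_pos: [362.6, 302.0, 301.2]
ee_rot: [-180.0, 0.1, 25.8]
force: [-0.1, -0.3, -0.4]
gripper_width: 91.1
gripper_force: 0.0
time_s: 40.05
ee_pos: [365.8, 298.5, 301.6]
ee_rot: [180.0, 0.0, 25.5]
force: [0.6, 0.8, 0.1]
gripper_width: 90.9
gripper_force: 0.0
[307.65874933 132.66644565] [307.34732824 137.83206107] [291 117  38  36 786] [420.91270421 333.37100855 130.        ]
[365.96084041 298.5578793  301.61284476]
```

```bash
python3 -m crank '[{"dx":0.037,"dy":0.022,"dz":0,"yaw":0},{"dx":0.037,"dy":0.0225,"dz":0,"yaw":0},{"dx":0,"dy":0,"dz":-0.04,"yaw":0},{"dx":0,"dy":0,"dz":-0.06,"yaw":0},{"dx":0,"dy":0,"dz":-0.06,"yaw":0},{"dx":0,"dy":0,"dz":-0.05,"yaw":0},{"dx":0,"dy":0,"dz":-0.03,"yaw":0},{"dx":0,"dy":0,"dz":-0.02,"yaw":0},{"dx":0,"dy":0,"dz":-0.004,"yaw":0},{"dx":0,"dy":0,"dz":0,"yaw":0}]' 
python3 -m crank '[{"dx":0,"dy":0,"dz":-0.002,"yaw":0},{"dx":0,"dy":0,"dz":0,"yaw":0},{"dx":0,"dy":0,"dz":0,"yaw":0},{"dx":0,"dy":0,"dz":0,"yaw":0},{"dx":0,"dy":0,"dz":0,"yaw":0},{"dx":0,"dy":0,"dz":0,"yaw":0}]' 0.44 10
```

```text
time_s: 41.35
ee_pos: [425.5, 335.3, 91.1]
ee_rot: [-180.0, -0.1, 25.6]
force: [0.4, 0.1, 0.8]
gripper_width: 91.1
gripper_force: 0.0
time_s: 42.1
ee_pos: [424.8, 335.0, 88.8]
ee_rot: [180.0, 0.0, 25.6]
force: [-0.2, 0.0, 0.7]
gripper_width: 40.7
gripper_force: 0.0
```

```bash
python3 -m crank '[{"dx":0.001,"dy":-0.001,"dz":0,"yaw":0},{"dx":0,"dy":0,"dz":0,"yaw":0},{"dx":0,"dy":0,"dz":0,"yaw":0},{"dx":0,"dy":0,"dz":0,"yaw":0}]' 0.3 25
python3 -m crank '[{"dx":0,"dy":0,"dz":0.005,"yaw":0},{"dx":0,"dy":0,"dz":0.02,"yaw":0},{"dx":0,"dy":0,"dz":0.04,"yaw":0},{"dx":0,"dy":0,"dz":0.06,"yaw":0},{"dx":0,"dy":0,"dz":0.06,"yaw":0},{"dx":0.01,"dy":-0.01,"dz":0.05,"yaw":0},{"dx":0.04,"dy":-0.04,"dz":0.015,"yaw":0},{"dx":0.05,"dy":-0.05,"dz":0,"yaw":0},{"dx":0.05,"dy":-0.055,"dz":0,"yaw":0},{"dx":0.05,"dy":-0.055,"dz":0,"yaw":0}]' 
python3 -m crank '[{"dx":0.04,"dy":-0.04,"dz":0,"yaw":0},{"dx":0.025,"dy":-0.03,"dz":0,"yaw":0},{"dx":0.01,"dy":-0.01,"dz":0,"yaw":0},{"dx":0,"dy":0,"dz":0,"yaw":0},{"dx":0,"dy":0,"dz":0,"yaw":0}]'
```

```text
time_s: 42.6
ee_pos: [425.6, 334.2, 88.7]
ee_rot: [180.0, 0.0, 25.6]
force: [0.4, -0.3, -0.6]
gripper_width: 35.2
gripper_force: 25.0
time_s: 43.85
ee_pos: [586.7, 164.9, 290.1]
ee_rot: [180.0, -0.1, 25.6]
force: [1.4, 0.2, -1.7]
gripper_width: 35.2
gripper_force: 25.0
time_s: 44.48
ee_pos: [644.8, 103.5, 289.2]
ee_rot: [-180.0, -0.0, 25.7]
force: [0.5, 0.2, -1.6]
gripper_width: 35.3
gripper_force: 25.0
```

```bash
python3 -m crank '[{"dx":0.001,"dy":0,"dz":-0.02,"yaw":0},{"dx":0,"dy":0,"dz":-0.04,"yaw":0},{"dx":0,"dy":0,"dz":-0.04,"yaw":0},{"dx":0,"dy":0,"dz":-0.03,"yaw":0},{"dx":0,"dy":0,"dz":-0.02,"yaw":0},{"dx":0,"dy":0,"dz":-0.01,"yaw":0},{"dx":0,"dy":0,"dz":-0.006,"yaw":0},{"dx":0,"dy":0,"dz":-0.004,"yaw":0},{"dx":0,"dy":0,"dz":0,"yaw":0},{"dx":0,"dy":0,"dz":0,"yaw":0}]'
```

```text
time_s: 45.72
ee_pos: [646.8, 102.2, 153.3]
ee_rot: [180.0, -0.1, 25.6]
force: [0.1, -0.4, -3.0]
gripper_width: 35.6
gripper_force: 25.0
```

```bash
python3 -m crank '[{"dx":0,"dy":0.001,"dz":-0.002,"yaw":0},{"dx":0,"dy":0,"dz":-0.001,"yaw":0},{"dx":0,"dy":0,"dz":-0.001,"yaw":0},{"dx":0,"dy":0,"dz":-0.001,"yaw":0},{"dx":0,"dy":0,"dz":0,"yaw":0},{"dx":0,"dy":0,"dz":0,"yaw":0}]'
```

```text
time_s: 46.48
ee_pos: [646.5, 103.0, 148.8]
ee_rot: [180.0, -0.0, 25.6]
force: [-0.6, 0.3, -2.1]
gripper_width: 35.4
gripper_force: 25.0
```

```bash
python3 -m crank '[{"dx":0,"dy":0,"dz":-0.0007,"yaw":0},{"dx":0,"dy":0,"dz":-0.0007,"yaw":0},{"dx":0,"dy":0,"dz":0,"yaw":0},{"dx":0,"dy":0,"dz":0,"yaw":0}]'
```

```text
time_s: 46.98
ee_pos: [646.8, 103.1, 148.7]
ee_rot: [180.0, -0.1, 25.6]
force: [-0.4, 0.1, 6.0]
gripper_width: 35.4
gripper_force: 25.0
```

Contact is made; release, rise and check.

```bash
python3 -m crank '[{"dx":0,"dy":0,"dz":0,"yaw":0},{"dx":0,"dy":0,"dz":0,"yaw":0},{"dx":0,"dy":0,"dz":0,"yaw":0},{"dx":0,"dy":0,"dz":0,"yaw":0},{"dx":0,"dy":0,"dz":0.02,"yaw":0},{"dx":0,"dy":0,"dz":0.05,"yaw":0},{"dx":0,"dy":0,"dz":0.06,"yaw":0},{"dx":-0.04,"dy":-0.02,"dz":0.05,"yaw":0},{"dx":-0.04,"dy":-0.02,"dz":0.02,"yaw":0},{"dx":0,"dy":0,"dz":0,"yaw":0}]' 1
python3 -m crank '[{"dx":-0.05,"dy":0,"dz":0,"yaw":0},{"dx":-0.05,"dy":0,"dz":0,"yaw":0},{"dx":-0.05,"dy":0,"dz":0,"yaw":0},{"dx":0,"dy":0,"dz":0,"yaw":0},{"dx":0,"dy":0,"dz":0,"yaw":0}]'
python3 - <<'E'
from h import *
S=cal("scene");D=cal("side");a=np.ascontiguousarray(eyes.grab_frame("scene")[:,:,::-1]);b=np.ascontiguousarray(eyes.grab_frame("side")[:,:,::-1])
for n,X in dict(bottle=[646,105,175],jar=[646,-137,92],flask=[431,-348,153]).items():
    P=[dark(i,proj(cc,X))[0] for i,cc in((a,S),(b,D))]; print(n,*tri((S,P[0]),(D,P[1])))
r=lambda i:cv2.resize(i,(400,300),interpolation=cv2.INTER_AREA)
cv2.imwrite("pics/m17.png",np.vstack([np.hstack([r(a),r(b)]),np.hstack([cv2.resize(a[120:360,140:460],(400,300)),cv2.resize(b[120:360,180:500],(400,300))])]))
E
```

```text
time_s: 48.22
ee_pos: [581.8, 70.3, 311.8]
ee_rot: [179.9, -0.3, 25.5]
force: [-0.1, -0.3, 0.4]
gripper_width: 91.1
gripper_force: 0.0
time_s: 48.85
ee_pos: [463.6, 71.3, 307.8]
ee_rot: [180.0, -0.1, 25.6]
force: [0.1, -0.6, 0.2]
gripper_width: 91.0
gripper_force: 0.0
bottle [646.74472598 104.24864618 179.01442219] [1.0, 1.0]
jar [ 645.58372236 -136.18393869   94.91925638] [0.8, 0.8]
flask [ 431.00693613 -347.22793422  156.44842871] [1.2, 1.2]
```

View pics/m17.png

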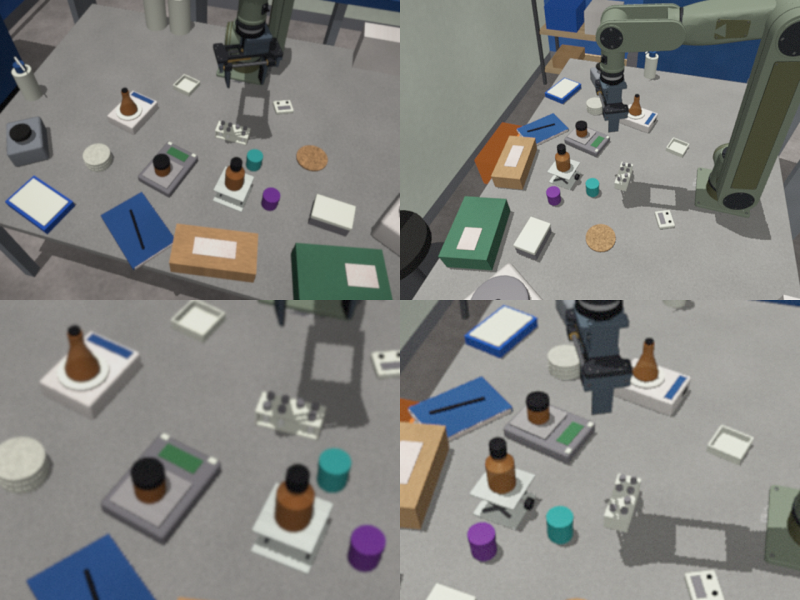

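All three vessels stand upright in the middle of their plates: flask on the stirrer (82,360), jar on the balance (150,480) and bottle on the jack (297,500). The bystanders have not moved.

```bash
python3 -c "
from workcell import ticket; print(ticket.job_done())"
```

```text
the job is handed in; nothing more can be done
None
```

The job is handed in at about 49 s: flask on the stirrer, jar on the balance and bottle on the lab jack, each upright and within about 2 mm of its plate's centre, but my first grasp closed too high on the bottle's cap and tilted it briefly (roughly 10°, by eye) before it righted without falling.

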